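Set the dust extractor's airflow selector and start it

TASK

Before dry work on the painted china starts, set the bench dust extractor: with the fingertips push the side of the black selector handle round, click by click, until its white pointer line rests at the orange dot, without gripping the handle. Then take the finger off it, press the green start button fully down and let it come back up. Do not press the button before the selector is set, and leave the mug, the bottle and the paint pot where they stand.

Things in the scene. Friction and masses are not known exactly. Their poses are not given: they have to be found in the camera images.
- console: white flat-topped dust-extractor box fixed to the desk, 240 (x) x 280 (y) x 85 mm high; origin at the centre of its underside, z up, its front (with slots) faces its -x. Position and yaw vary. The selector is on its top in the +y half, the green button in the -y half.
- dial_axis (a point): point on the selector's vertical axis, on the console's top face (85 mm above the desk). Sprung detents pull the selector into the nearest click position when let go and it stays there; pushing past a click takes about 0.1 N m (3 to 5 N on the handle), and half-way between two positions it snaps forward into the next
- dial (a joint): angle of the selector, rad; grows clockwise seen from above. 11 click positions 30 deg (0.5236 rad) apart: 0, 0.5236, ... 5.236, with end stops at the first and last. Measured from the console's +x axis, counter-clockwise from above, the pointer stands at 150 deg minus the joint angle.
- dial_pointer (a point): point that turns with the selector: 55 mm from the axis in the direction of the pointer, 15 mm beyond the handle's tip, just above the ring of position dots. It starts at the 5th, 6th or 7th position (joint about 2.09, 2.62 or 3.14 rad)
- handle_left: counter-clockwise half (seen from above) of the selector's black bar handle. The whole bar is 16 mm wide, from 9 to 37 mm above the console's top (its top 122 mm above the desk), reaching 40 mm from the axis on the pointer side (white line on top) and 26 mm on the other. Origin on the selector's axis at the console's top face, x along the pointer, z up
- handle_right: clockwise half (seen from above) of the same bar handle, same origin and axes. The bar stands on a black disc 72 mm across that turns with it, its top 10 mm above the console's top
- orange_dot: flat orange dot, 14 mm across, stuck on the console's top at one of the click positions (2nd, 3rd, 9th or 10th; two to five clicks from the start, either way), 55 mm from the selector's axis; origin at its centre. Blue, yellow and violet dots mark other positions; small white dots mark all 11.
- start_top (a point): centre of the top of the green start button, 28 mm across, in a round black collar 44 mm across; its top is 22 mm above the console's top, 10 mm above the collar
- start (a joint): travel of the start button, m: 0 up, 0.006 fully down; springs back; fully down takes 4 N
- mug: white mug, 82 mm across, 92 mm high, on the desk to the console's -y side; origin under its centre
- bottle: white bottle, 60 mm across, 150 mm high, on the desk to the console's +y side; origin under its centre
- pot: small glass paint pot with red cap, 38 mm across, 40 mm high, loose on the console's top behind (+x of) the button; origin under its centre

How it is judged:
On the way, in this order (a step that is already met when the one before it is completed fails the run):
1. the selector rests in the click at the orange dot, with no finger on it (horizontal distance between dial_pointer and orange_dot below 0.007 m and velocity of joint dial between -0.1 and 0.1 rad/s and contact force between each of handle_left, handle_right and anything else below 0.2 N), for 0.2 s.
2. the start button is pressed fully down (horizontal distance between dial_pointer and orange_dot below 0.007 m and value of joint start above 0.005 m), for 0.05 s.
At the end, for the whole second after the job is handed in: the pointer rests at the orange dot (pointer point within 7 mm of the dot's centre, which only the right click position gives), the start button has been pressed and is up again (within 1 mm), and the mug, bottle and pot are within 15 mm of where they began (horizontal distance between dial_pointer and orange_dot below 0.007 m and velocity of joint dial between -0.1 and 0.1 rad/s and value of joint start below 0.001 m and distance of each of mug, bottle, pot from where it was at the start of the episode below 0.015 m); the robot touches nothing.
It fails at once if the start button is pressed while the selector is not at the orange dot (value of joint start above 0.003 m and not (horizontal distance between dial_pointer and orange_dot below 0.007 m)).
It fails at once if the handle is gripped (pressed by the fingers from both sides at once) (contact force between the fingers and handle_left above 1.5 N and contact force between the fingers and handle_right above 1.5 N).
It fails at once if the mug, bottle or pot is moved or tipped (distance of any of mug, bottle, pot from where it was at the start of the episode above 0.015 m or angle between any of mug, bottle, pot's own z axis and vertical above 0.3 rad).
It also fails if it takes over 64 s, if anything falls off the work surface, if the arm or the gripper's body presses on something with over 40 N, if the wrist force passes 120 N, or if a joint passes its speed limit or range.

ROBOT

A 6-joint arm with a two-finger parallel gripper is mounted at the origin on the work surface. World frame = base frame: x ahead of the robot, y to its left, z up, the work surface at z = 0. Lengths are in m, angles in rad, forces in N, time in s.
With the tool pointing down it reaches from about 0.35 to 0.8 m from the base axis. Payload 7.3 kg.
Tool frame: the origin (TCP) lies between the finger pads; the fingertips stand 17 mm ahead of it and the grasp point (between the pads) lies 2 mm behind it; z points along the fingers, x is the direction in which the jaws open and shut, and the axes are right-handed (so a half turn about z gives the same grasp; the last joint's range is limited). The gripper opens to 85 mm and grips with 20 to 120 N. Pads are 22 mm wide; open, the fingers measure 114 mm over their backs; the gripper's body (76 mm by 85 mm) begins 54 mm behind the grasp point. The pads swing forward as they close: fully open they stand 13 mm farther back than shut.
Start: joints at [-1.276, 0.342, 1.524, -0, 1.275, -0.146], TCP at [0.224, -0.475, 0.248] pointing down, gripper open.
Joint ranges: [-2.53, 2.53], [-0.77, 2.02], [0.04, 2.7], [-1, 4.14], [0.28, 2.66], [-3.11, 3.11]. Speed limits (rad/s): [2.57, 2.57, 3.14, 3.14, 3.14, 3.14].

INTERFACE

Orientations are given as a unit quaternion [w, x, y, z].
In Python, from bench import r gives the robot as it stands.
- The arm moves only by the tool drive_tool, never from a script. Its argument "motion" is a list of rows, each an object with "offset": the shift along the tool's x, y, z in mm, a list of three; "delta_rot": the turn, a rotation vector about the tool's x, y, z in degrees, a list of three; "gripper": the gripper's target within -1 to 1 (fully open at 1, half-way at 0, shut at -1). In form: [{"offset": [tx, ty, tz], "delta_rot": [ax, ay, az], "gripper": gripper}, ...]. A call has 1 to 20 rows; each row is the pose to reach, as a shift and turn from the pose commanded when the call began, along the tool's axes at that moment; what a row does not reach only later rows make up. A row lasts 1/12 s, in which the tool goes at most 41.7 mm and 7.16 degrees, less where a joint would pass 70% of its speed; a pose out of reach is approached as far as the arm can. A call with a gripper value outside its range is refused whole. The fingers move at their own pace and stop on an object; "force" is the grip in N (left out, the last holds). Time passes only in rows, so rows that repeat a pose let the fingers close. It gives the time, the measured TCP pose, the force and the opening at its end, in the units of the state.
- r.state(): the state, without advancing time (a new reading comes with each control period).
- r.grab_frame(name): name is "scene" or "top" or "wrist"; returns the picture (400x640x3 uint8, red, green, blue); there is no depth.
- r.get_calibration(name): a dict with "vertical_fov" (degrees; the focal length in pixels is half the picture's height over the tangent of half this angle, whatever the lens; pixels are square), "cx", "cy" (the principal point, pixels), "rvec" (rotation vector, rad) and "tvec" (3), from world to camera coordinates, as OpenCV has them. Camera axes: x right, y down, z forward; pixel columns grow to the right and rows downward; lengths in m; the calibration is good to about 2 mm. A picture is of the moment at which its call begins: read the wrist's pose just before it. get_calibration takes no time and is no camera call; for the wrist camera it gives the pose at the moment of the call.
- r.job_done(): hands the job in, once; it reports no verdict.
The state is a dict: "time_s": time; "joint_positions": joint angles; "qvel": joint speeds; "joint_torque": joint torques, N m; "eef_pos": TCP position; "orientation": TCP orientation; "wrist_force": force on the tool from outside, world axes, zero at the start; "ft_torque": the same for the moment, N m; "width": finger opening in m.
Only numpy, scipy, OpenCV 4.12 (cv2) and the standard library are available. Lean on these libraries where they do the work, as an engineer would, in place of code of your own. Each camera call takes 0.05 s, during which the arm holds its last target. There are 200 camera calls.

## Working session

There is one attempt and no reset: what is moved stays moved. The work goes in short steps, Python scripts to look and compute and a tool call to move; the robot and the scene stay as the last step left them, time stands still between calls to the robot, and variables do not carry over. Pictures are saved under pics/ and viewed, about 8 in all and at most 12, crops included, and the job is handed in when it is done.

Besides the shell and the picture viewer there is one more tool, called after "Emit:" as name(argument=value, ...), one argument or row to a line, values as JSON. drive_tool: Moves the arm, as the interface text tells. Its arguments: {"type":"object","properties":{"motion":{"type":"array"},"force":{"type":"number"}},"required":["motion"]}

```bash
mkdir -p pics; cat > h.py <<'E'
import numpy as np, cv2
from bench import r
from scipy.spatial.transform import Rotation as R
def cal(n):
    c=r.get_calibration(n); f=200/np.tan(np.radians(c['vertical_fov'])/2)
    K=np.array([[f,0,c['cx']],[0,f,c['cy']],[0,0,1]]); return c,K,R.from_rotvec(np.ravel(c['rvec'])).as_matrix(),np.ravel(c['tvec'])
def ray(C,uv):
    c,K,M,t=C; d=M.T@np.linalg.inv(K)@np.array([uv[0],uv[1],1.]); return -M.T@t,d
def onz(C,uv,z):
    o,d=ray(C,uv); return o+d*(z-o[2])/d[2]
def proj(C,p):
    c,K,M,t=C; q=K@(M@np.asarray(p)+t); return q[:2]/q[2]
def tri(C1,a,C2,b):
    o,d=ray(C1,a);p,e=ray(C2,b); s=np.linalg.lstsq(np.c_[d,-e],p-o,rcond=None)[0]
    x=o+d*s[0];y=p+e*s[1]; return (x+y)/2,np.linalg.norm(x-y)
def blobs(im,lo,hi,amin=8):
    m=cv2.inRange(cv2.cvtColor(im,cv2.COLOR_RGB2HSV),lo,hi)
    n,l,s,c=cv2.connectedComponentsWithStats(m)
    return [(c[i].round(1).tolist(),int(s[i,4]),s[i,2:4].tolist()) for i in range(1,n) if s[i,4]>=amin]
E
python3 - <<'E'
from h import *
print(r.state())
for n in('top','scene'):
    im=r.grab_frame(n); np.save(n,im); cv2.imwrite(f'pics/{n}0.png',im[:,:,::-1]); c=r.get_calibration(n);print(c)
    print('orange',blobs(im,(8,150,120),(20,255,255)));print('green',blobs(im,(45,100,60),(85,255,255)))
E
```

```text
{'time_s': 0.0, 'joint_positions': array([-1.27598440e+00,  3.42727552e-01,  1.52505505e+00,  1.88151751e-05,
        1.27542695e+00, -1.46020064e-01]), 'qvel': array([ 6.99468043e-04,  1.84284286e-04,  3.87719333e-05,  1.13038373e-03,
        9.45179299e-04, -3.42872088e-04]), 'joint_torque': array([-9.00850391e-04, -4.33676505e+01, -2.46018702e+01, -2.59152948e-04,
        7.70317420e-03,  6.69756176e-06]), 'eef_pos': array([ 0.22391164, -0.47441523,  0.24761018]), 'orientation': array([-5.34408448e-04,  8.44596403e-01, -5.35402897e-01, -6.06698806e-04]), 'wrist_force': array([-0.44202458,  0.83396186,  0.15607924]), 'ft_torque': array([-0.00404507,  0.04931115,  0.02219332]), 'width': 0.0852879467612856}
{'vertical_fov': 48.78923553954517, 'cx': 328.19062190152164, 'cy': 206.58470246266836, 'rvec': array([ 2.15298959, -2.13982251,  0.15920102]), 'tvec': array([0.01061016, 0.61067209, 0.92220959])}
orange [([223.7, 125.5], 53, [8, 8]), ([286.6, 246.8], 37, [7, 7]), ([628.6, 311.6], 160, [14, 14]), ([631.2, 341.7], 163, [14, 15])]
green [([228.7, 112.4], 46, [8, 8]), ([333.5, 258.0], 148, [14, 13])]
{'vertical_fov': 43.90304147025793, 'cx': 321.2686795863408, 'cy': 196.47291019835984, 'rvec': array([ 1.20382736,  2.56257294, -0.72054491]), 'tvec': array([ 0.35982797, -0.35351127,  1.44505425])}
orange [([213.5, 30.2], 81, [10, 15]), ([198.3, 41.2], 86, [10, 15]), ([367.0, 196.8], 25, [7, 5]), ([342.8, 349.9], 66, [9, 9])]
green [([192.5, 18.5], 86, [10, 14]), ([177.6, 28.7], 89, [10, 14]), ([340.2, 164.7], 117, [13, 11]), ([329.1, 358.8], 64, [9, 9])]
```

View pics/top0.png

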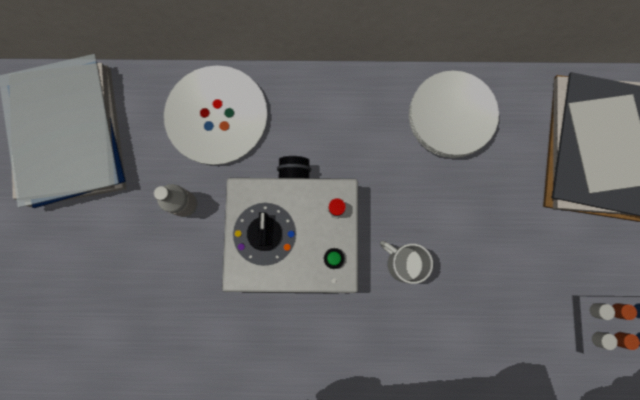

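View pics/scene0.png

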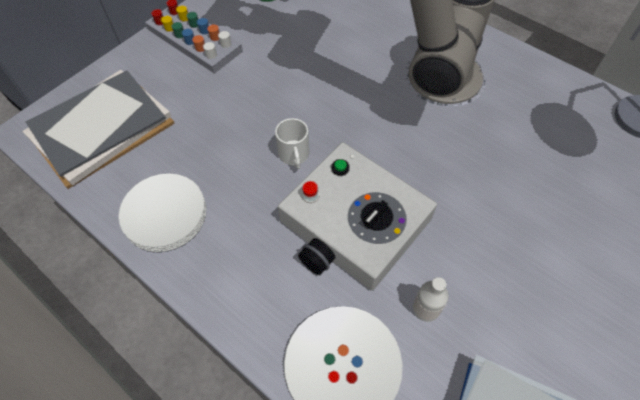

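Top view: console upright at x 225–358, y 180–292, pointer up (~(263,222)), orange dot at (287,247), button (334,258), pot (337,207), mug (413,264), bottle (172,198). Scene view: orange (367,197), button (340,165). Next I measure these.

```bash
python3 - <<'E'
from h import *
T,S=cal('top'),cal('scene'); it,is_=np.load('top.npy'),np.load('scene.npy')
print('orange',tri(T,(286.6,246.8),S,(367,196.8)), onz(T,(286.6,246.8),.085))
print('green',tri(T,(333.5,258),S,(340.2,164.7)), onz(T,(333.5,258),.107))
def b(im,lo,hi,box):
    x0,y0,x1,y1=box; return [((c[0]+x0,c[1]+y0),a,w) for c,a,w in blobs(np.ascontiguousarray(im[y0:y1,x0:x1]),lo,hi,4)]
bt,bs=(234,202,296,268),(345,190,410,246)
D={}
for nm,lo,hi in(('blue',(100,120,60),(122,255,255)),('yellow',(22,120,80),(35,255,255)),('violet',(123,60,40),(160,255,255)),('white',(0,0,150),(180,60,255))):
    print(nm,b(it,lo,hi,bt),'|',b(is_,lo,hi,bs))
    if nm=='white': W=b(it,lo,hi,bt)
# ring fit from all dots in top view
P=[onz(T,c,.085)[:2] for c,a,w in W if a<20]+[onz(T,(286.6,246.8),.085)[:2]]
for lo,hi in(((100,120,60),(122,255,255)),((22,120,80),(35,255,255))):
    P+=[onz(T,c,.085)[:2] for c,a,w in b(it,lo,hi,bt) if a>15]
P=np.array(P); s=np.linalg.lstsq(np.c_[2*P,np.ones(len(P))],(P**2).sum(1),rcond=None)[0]
ax=s[:2]; print('axis',ax,'r',np.sqrt(s[2]+ax@ax), 'res',(np.linalg.norm(P-ax,axis=1)*1e3).round(1))
print('ang',sorted(np.degrees(np.arctan2(*(P-ax).T[::-1])).round(1)))
# pointer line
for c,a,w in W:
    if a>=20: p=onz(T,c,.122)[:2]; print('pointer',p,np.degrees(np.arctan2(*(p-ax)[::-1])))
o=onz(T,(286.6,246.8),.085)[:2]-ax; print('orange ang',np.degrees(np.arctan2(o[1],o[0])))
# console outline
h=cv2.cvtColor(it,cv2.COLOR_RGB2HSV); m=cv2.inRange(h,(0,0,135),(180,40,255)); m[:,:205]=0;m[:,375:]=0;m[:165]=0
c=max(cv2.findContours(m,0,1)[0],key=cv2.contourArea); rc=cv2.minAreaRect(c); bx=cv2.boxPoints(rc)
q=np.array([onz(T,p,.085)[:2] for p in bx]);print('console',q.round(4).tolist(),q.mean(0),np.linalg.norm(np.diff(q,axis=0),axis=1))
d=np.diff(q,axis=0);print(np.degrees(np.arctan2(d[:,1],d[:,0])))
print('red',[(onz(T,c,.125 if 0 else .125),a) for c,a,w in blobs(it,(0,180,100),(6,255,255),60)][:4])
v=cv2.resize(it[170:300,215:365],None,fx=5,fy=5,interpolation=3);cv2.imwrite('pics/crop.png',v[:600,:,::-1])
E
```

```text
orange (array([0.5194783 , 0.1008044 , 0.08438686]), np.float64(0.001618090987645963)) [0.51990339 0.10008051 0.085     ]
green (array([0.49659543, 0.00362798, 0.09857963]), np.float64(0.0015059843083765248)) [0.49676734 0.00312587 0.107     ]
blue [((290.8, 233.7), 38, [7, 7])] | [((357.2, 203.0), 29, [7, 5])]
yellow [((237.8, 233.0), 41, [7, 7])] | [((396.8, 230.4), 33, [7, 6])]
violet [((240.6, 246.3), 49, [8, 8])] | [((401.2, 220.1), 40, [7, 7])]
white [((234.8, 203.0), 4, [3, 3]), ((240.1, 207.6), 94, [16, 14]), ((254.0, 202.0), 5, [5, 1]), ((289.2, 207.6), 167, [22, 20]), ((262.0, 218.0), 9, [1, 9]), ((265.9, 261.7), 429, [62, 22])] | [((376.9, 216.5), 1178, [65, 56]), ((371.9, 215.4), 25, [10, 10]), ((361.5, 233.5), 4, [2, 2]), ((386.5, 237.5), 4, [2, 2]), ((373.5, 238.5), 4, [2, 2])]
axis [0.56145129 0.15301427] r 0.05801479964724184 res [76.1 54.8 18.2 67.3 62.8 51. ]
ang [np.float64(-128.1), np.float64(-103.2), np.float64(-1.0), np.float64(18.6), np.float64(49.3), np.float64(105.4)]
pointer [0.5960295  0.19183844] 48.31058689473645
pointer [0.59665266 0.0929916 ] -59.60974780327818
pointer [0.48823462 0.13703708] -167.6900065336994
orange ang -128.1284982774097
console [[0.6623, 0.2376], [0.6641, -0.0421], [0.4327, -0.0414], [0.4311, 0.2282]] [0.54757391 0.09558291] [0.27966752 0.23141174 0.26959145]
[-89.6297161  179.83426891  90.33599517]
red [(array([ 0.59864735, -0.00261556,  0.125     ]), 205)]
```

View pics/crop.png

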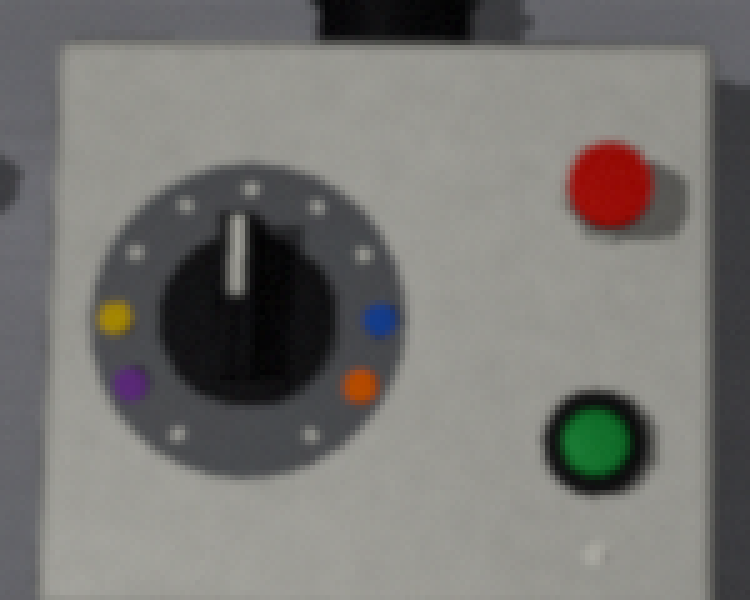

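Pointer is at the 6th position (pointing +x at the dot (251,189) in the crop). Orange is the 10th, so that's four clicks clockwise. Now I need a precise axis and yaw, and the first moves.

```bash
cat >> h.py <<'E'
def plan(p,ang,s=None):
    "offset (mm) and dz turn (deg) to TCP point p with tool x at world angle ang, tool down"
    s=s or r.state(); M=R.from_quat(np.roll(s['orientation'],-1)).as_matrix()
    o=M.T@(np.array(p)-s['eef_pos'])*1e3
    a=np.radians(ang);G=np.array([[np.cos(a),np.sin(a),0],[np.sin(a),-np.cos(a),0],[0,0,-1]])
    return o.round(1),np.degrees(R.from_matrix(M.T@G).as_rotvec()).round(1)
E
python3 - <<'E'
from h import *
T,S=cal('top'),cal('scene')
c=np.array([(178,434),(131,384),(115,318),(136,253),(185,206),(251,189),(317,207),(364,255),(380,320),(360,386),(311,434)])/5+[215-.4,170-.4]
P=np.array([onz(T,p,.085)[:2] for p in c]); a=np.radians(150-30*np.arange(11)); Q=.055*np.c_[np.cos(a),np.sin(a)]
Mx,_=cv2.estimateAffinePartial2D(Q.astype(np.float32),P.astype(np.float32)); yaw=np.degrees(np.arctan2(Mx[1,0],Mx[0,0]))
print('axis',Mx[:,2],'scale',np.hypot(Mx[0,0],Mx[1,0]),'yaw',yaw,'res',np.abs(P-(Q@Mx[:,:2].T+Mx[:,2])).max())
ax=Mx[:,2]
for q in((237,215),(235,295)):
    p=onz(T,np.array(q)/5+[214.6,169.6],.122)[:2]-ax; print('line end rel axis mm',(p*1e3).round(1))
for i,(s) in ((9,(367,196.8)),(8,(357.2,203)),(2,(396.8,230.4)),(1,(401.2,220.1))): print('dot tri',tri(T,c[i],S,s))
y=np.radians(yaw);u=np.array([np.cos(y),np.sin(y)]);n=np.array([-u[1],u[0]])
p=ax+.028*u+.027*n
print('above',p,plan([*p,.2],yaw),'ax proj scene',proj(S,[*ax,.085]))
E
```

```text
axis [0.54731291 0.1473573 ] scale 0.997881018559055 yaw -0.09373367116702205 res 0.00031951982722430716
line end rel axis mm [38.8  0.1]
line end rel axis mm [6.6 0. ]
dot tri (array([0.5194783 , 0.1008044 , 0.08438686]), np.float64(0.001618090987645963))
dot tri (array([0.54679738, 0.09327023, 0.08417887]), np.float64(0.0021901399021225527))
dot tri (array([0.54701528, 0.20333291, 0.08485755]), np.float64(0.0017776276342480017))
dot tri (array([0.51964479, 0.19584742, 0.08448544]), np.float64(0.0019004701501509605))
above [0.57535705 0.17431146] (array([-436.8, -594.7,   48.4]), array([ -0.1,   0.1, -64.6])) ax proj scene [375.7846544  216.23057323]
```

The axis is at (0.547, 0.1475), yaw is about 0 and dot heights triangulate to about 84.5 mm. The pointer line lies at 0°, so this is consistent. Moving above the handle's counter-clockwise side with the fingers shut.

Emit:
drive_tool(
  motion=[
    {"offset":[-22,-30,2],"delta_rot":[0,0,-5],"gripper":-1},
    {"offset":[-44,-60,4],"delta_rot":[0,0,-10],"gripper":-1},
    {"offset":[-66,-90,7],"delta_rot":[0,0,-14],"gripper":-1},
    {"offset":[-88,-119,9],"delta_rot":[0,0,-18],"gripper":-1},
    {"offset":[-110,-149,11],"delta_rot":[0,0,-22],"gripper":-1},
    {"offset":[-132,-179,14],"delta_rot":[0,0,-26],"gripper":-1},
    {"offset":[-154,-209,16],"delta_rot":[0,0,-30],"gripper":-1},
    {"offset":[-176,-239,18],"delta_rot":[0,0,-34],"gripper":-1},
    {"offset":[-198,-269,20],"delta_rot":[0,0,-38],"gripper":-1},
    {"offset":[-220,-299,22],"delta_rot":[0,0,-42],"gripper":-1},
    {"offset":[-242,-329,25],"delta_rot":[0,0,-46],"gripper":-1},
    {"offset":[-264,-359,28],"delta_rot":[0,0,-50],"gripper":-1},
    {"offset":[-286,-389,31],"delta_rot":[0,0,-54],"gripper":-1},
    {"offset":[-308,-419,34],"delta_rot":[0,0,-58],"gripper":-1},
    {"offset":[-330,-449,37],"delta_rot":[0,0,-62],"gripper":-1},
    {"offset":[-352,-479,40],"delta_rot":[0,0,-64.6],"gripper":-1},
    {"offset":[-374,-509,43],"delta_rot":[0,0,-64.6],"gripper":-1},
    {"offset":[-396,-539,45],"delta_rot":[0,0,-64.6],"gripper":-1},
    {"offset":[-418,-569,47],"delta_rot":[0,0,-64.6],"gripper":-1},
    {"offset":[-437,-595,48],"delta_rot":[0,0,-64.6],"gripper":-1},
  ],
)

```text
time_s: 1.77
eef_pos: [0.576, 0.1766, 0.1994]
orientation: [0.0, 1.0, -0.001, -0.001]
wrist_force: [0.3, -0.4, 0.0]
width: -0.0002
```

```bash
python3 - <<'E'
from h import *
s=r.state();print(s['time_s'],s['eef_pos'],s['width'],s['wrist_force'],s['joint_positions'],plan([.5753,.1745,.125],0,s))
im=r.grab_frame('wrist');cv2.imwrite('pics/w1.png',im[:,:,::-1]);C=cal('wrist');print('axis px',proj(C,[.5473,.1474,.122]),proj(C,[.5853,.1474,.122]))
E
```

```text
1.7667 [0.5760444  0.17660482 0.19942571] -0.00017510492882329295 [ 0.29533028 -0.41319138  0.01130863] [1.70274718e-01 5.23617462e-01 1.37240044e+00 1.36255958e-04
 1.24662669e+00 1.71970707e-01] (array([-0.7,  2.1, 74.4]), array([ 0. ,  0.1, -0.1]))
axis px [281.79950646 257.44341761] [330.08128267 257.43490808]
```

View pics/w1.png

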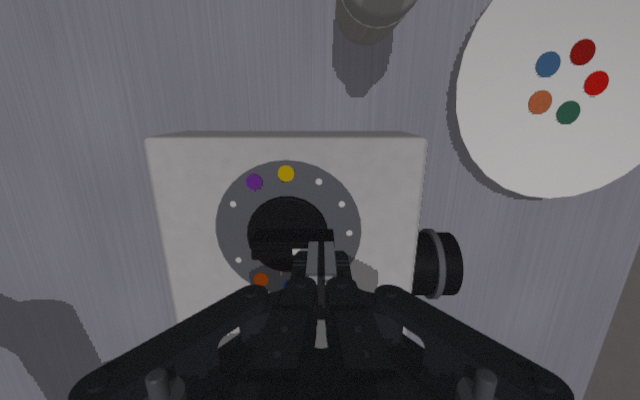

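Wrist view: right is +x, up is +y. Yellow (286,173.5), violet (254,182), orange (261,280). The white line shows near y≈250, where 257 was predicted, so I'm checking the offset using the dots.

```bash
python3 - <<'E'
from h import *
C=cal('wrist');T=cal('top');im=cv2.imread('pics/w1.png')[:,:,::-1].copy()
for nm,lo,hi,a in(('yellow',(22,120,80),(35,255,255),90),('violet',(123,60,40),(160,255,255),120),('orange',(8,150,120),(20,255,255),-120)):
    t=np.radians(a);print(nm,proj(C,[.5473+.055*np.cos(t),.1474+.055*np.sin(t),.085]),[b for b in blobs(im,lo,hi,30) if 200<b[0][0]<380],[onz(C,b[0],.085) for b in blobs(im,lo,hi,30) if 200<b[0][0]<380])
s=r.state();print(s['eef_pos'],-C[2].T@C[3],C[2][2])
E
```

```text
yellow [284.77388473 178.5483885 ] [([285.8, 173.0], 225, [17, 17])] [array([0.54834994, 0.20721096, 0.085     ])]
violet [253.12396436 186.92276038] [([253.8, 181.5], 233, [17, 18])] [array([0.52071576, 0.19981884, 0.085     ])]
orange [260.12606199 283.07771858] [] []
[0.57785598 0.18092768 0.19907822] [0.5778314  0.25753214 0.32423364] [ 4.59029520e-04 -2.99815207e-01 -9.53997186e-01]
```

The arm was still settling, and its 4 mm drift accounts for the offset. I'll let it settle.

Emit:
drive_tool(
  motion=[
    {"offset":[0,0,0],"delta_rot":[0,0,0],"gripper":-1},
    {"offset":[0,0,0],"delta_rot":[0,0,0],"gripper":-1},
    {"offset":[0,0,0],"delta_rot":[0,0,0],"gripper":-1},
    {"offset":[0,0,0],"delta_rot":[0,0,0],"gripper":-1},
    {"offset":[0,0,0],"delta_rot":[0,0,0],"gripper":-1},
  ],
)

```text
time_s: 2.23
eef_pos: [0.5755, 0.1732, 0.2006]
orientation: [0.0, 1.0, -0.002, 0.0]
wrist_force: [-0.3, -0.5, -0.5]
width: 0.0003
```

```bash
python3 - <<'E'
from h import *
s=r.state();print(s['time_s'],s['eef_pos'],s['qvel'].round(3),plan([.5753,.1745,.125],0,s))
C=cal('wrist');im=r.grab_frame('wrist')
for nm,lo,hi,a in(('yellow',(22,120,80),(35,255,255),90),('violet',(123,60,40),(160,255,255),120)):
    t=np.radians(a);print(nm,[.5473+.055*np.cos(t),.1474+.055*np.sin(t)],[onz(C,b[0],.085) for b in blobs(im,lo,hi,30) if 200<b[0][0]<380])
E
```

```text
2.2333 [0.57551825 0.17317499 0.20060652] [ 0.002 -0.    -0.005  0.    -0.001  0.002] (array([-0.2, -1.3, 75.6]), array([ 0. , -0. , -0.2]))
yellow [np.float64(0.5473), np.float64(0.2024)] [array([0.54618961, 0.20262388, 0.085     ])]
violet [np.float64(0.5198), np.float64(0.19503139720814414)] [array([0.51855649, 0.19536919, 0.085     ])]
```

Emit:
drive_tool(
  motion=[
    {"offset":[0,0,20],"delta_rot":[0,0,0],"gripper":-1},
    {"offset":[0,0,40],"delta_rot":[0,0,0],"gripper":-1},
    {"offset":[0,0,55],"delta_rot":[0,0,0],"gripper":-1},
    {"offset":[0,0,68],"delta_rot":[0,0,0],"gripper":-1},
    {"offset":[0,0,76],"delta_rot":[0,0,0],"gripper":-1},
    {"offset":[0,0,80],"delta_rot":[0,0,0],"gripper":-1},
    {"offset":[0,0,80],"delta_rot":[0,0,0],"gripper":-1},
    {"offset":[0,0,80],"delta_rot":[0,0,0],"gripper":-1},
    {"offset":[0,0,80],"delta_rot":[0,0,0],"gripper":-1},
  ],
)

```text
time_s: 3.03
eef_pos: [0.5763, 0.1743, 0.1213]
orientation: [-0.0, 1.0, -0.001, 0.001]
wrist_force: [0.1, -1.0, -0.1]
width: -0.0003
```

```bash
python3 - <<'E'
from h import *
s=r.state();print(s['time_s'],s['eef_pos'],s['wrist_force'])
ax=np.array([.547,.1475])
def arc(al,d,s=s,rad=.028):
    t=np.radians(-al);u=np.array([np.cos(t),np.sin(t)]);n=np.array([-u[1],u[0]])
    return plan([*(ax+rad*u+d*n),.1205],-al,s)
for al in range(0,53,4): o,q=arc(al,.019);print(al,o,q)
E
```

```text
3.0333 [0.57626707 0.17429147 0.12126114] [ 0.09776249 -0.98944371 -0.14036785]
0 [-1.2  7.8  0.8] [-0.  -0.1 -0.2]
4 [0.  9.8 0.8] [-0.  -0.1  3.8]
8 [ 1.1 11.9  0.8] [-0.  -0.1  7.8]
12 [ 2.1 14.   0.8] [-0.  -0.1 11.8]
16 [ 2.9 16.2  0.8] [-0.  -0.1 15.8]
20 [ 3.6 18.5  0.8] [-0.  -0.1 19.8]
24 [ 4.1 20.8  0.8] [-0.  -0.1 23.8]
28 [ 4.4 23.1  0.8] [-0.  -0.1 27.8]
32 [ 4.6 25.5  0.8] [-0.  -0.1 31.8]
36 [ 4.6 27.9  0.8] [-0.  -0.1 35.8]
40 [ 4.5 30.2  0.8] [-0.  -0.1 39.8]
44 [ 4.2 32.6  0.8] [-0.1 -0.1 43.8]
48 [ 3.7 34.9  0.8] [-0.1 -0.1 47.8]
52 [ 3.  37.2  0.8] [-0.1 -0.1 51.8]
```

Emit:
drive_tool(
  motion=[
    {"offset":[-1,4,0],"delta_rot":[0,0,0],"gripper":-1},
    {"offset":[-1,8,0],"delta_rot":[0,0,0],"gripper":-1},
    {"offset":[0,10,0],"delta_rot":[0,0,4],"gripper":-1},
    {"offset":[1,12,0],"delta_rot":[0,0,8],"gripper":-1},
    {"offset":[2,14,0],"delta_rot":[0,0,12],"gripper":-1},
    {"offset":[3,16,0],"delta_rot":[0,0,16],"gripper":-1},
    {"offset":[3.5,18.5,0],"delta_rot":[0,0,20],"gripper":-1},
    {"offset":[4,21,0],"delta_rot":[0,0,24],"gripper":-1},
    {"offset":[4.5,23,0],"delta_rot":[0,0,28],"gripper":-1},
    {"offset":[4.5,25.5,0],"delta_rot":[0,0,32],"gripper":-1},
    {"offset":[4.5,28,0],"delta_rot":[0,0,36],"gripper":-1},
    {"offset":[4.5,30,0],"delta_rot":[0,0,40],"gripper":-1},
    {"offset":[4,32.5,0],"delta_rot":[0,0,44],"gripper":-1},
    {"offset":[3.5,35,0],"delta_rot":[0,0,48],"gripper":-1},
    {"offset":[3,37,0],"delta_rot":[0,0,52],"gripper":-1},
    {"offset":[3,37,0],"delta_rot":[0,0,52],"gripper":-1},
    {"offset":[3,37,0],"delta_rot":[0,0,52],"gripper":-1},
    {"offset":[3,37,0],"delta_rot":[0,0,52],"gripper":-1},
  ],
)

```text
time_s: 4.53
eef_pos: [0.5787, 0.1371, 0.1205]
orientation: [-0.0, 0.899, -0.439, 0.0]
wrist_force: [0.5, 0.4, 0.2]
width: -0.0002
```

```bash
python3 - <<'E'
from h import *
s=r.state();print(s['time_s'],s['eef_pos'],s['wrist_force'])
ax=np.array([.547,.1475])
M=R.from_quat(np.roll(s['orientation'],-1)).as_matrix();print('tool x angle',np.degrees(np.arctan2(M[1,0],M[0,0])))
for al in range(56,113,4):
    t=np.radians(-al);u=np.array([np.cos(t),np.sin(t)]);n=np.array([-u[1],u[0]]); o,q=plan([*(ax+.028*u+.019*n),.1205],-al,s);print(al,o,q)
ims=[r.grab_frame('top')[195:275,225:305],r.grab_frame('scene')[180:260,330:410]]
cv2.imwrite('pics/m1.png',cv2.resize(np.hstack(ims),None,fx=5,fy=5,interpolation=2)[:,:,::-1])
E
```

```text
4.5333 [0.57869768 0.13711967 0.12047721] [0.51472298 0.40934356 0.21935465]
tool x angle -52.03969036371803
56 [ 1.6  1.6 -0. ] [-0. -0.  4.]
60 [ 2.7  3.7 -0. ] [-0. -0.  8.]
64 [ 3.6  5.8 -0. ] [-0. -0. 12.]
68 [ 4.5  8.  -0. ] [-0. -0. 16.]
72 [ 5.1 10.3 -0. ] [-0. -0. 20.]
76 [ 5.6 12.6 -0. ] [-0. -0. 24.]
80 [ 6. 15. -0.] [-0. -0. 28.]
84 [ 6.1 17.3 -0. ] [-0. -0. 32.]
88 [ 6.1 19.7 -0. ] [-0. -0. 36.]
92 [ 6. 22. -0.] [-0. -0. 40.]
96 [ 5.7 24.4 -0. ] [-0. -0. 44.]
100 [ 5.2 26.7 -0. ] [-0. -0. 48.]
104 [ 4.5 29.  -0. ] [-0. -0. 52.]
108 [ 3.7 31.2 -0. ] [-0. -0. 56.]
112 [ 2.8 33.3 -0. ] [-0. -0. 60.]
```

View pics/m1.png

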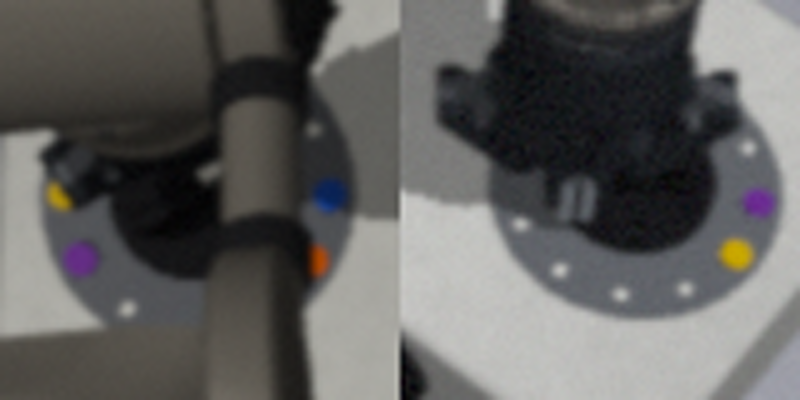

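The arm hides the handle. The white line glimpsed at (208,172) slopes to about -60°, and the contact force is near 0, which fits two clicks. Continuing to about 111°.

Emit:
drive_tool(
  motion=[
    {"offset":[1.5,1.5,0],"delta_rot":[0,0,4],"gripper":-1},
    {"offset":[2.5,3.5,0],"delta_rot":[0,0,8],"gripper":-1},
    {"offset":[3.5,6,0],"delta_rot":[0,0,12],"gripper":-1},
    {"offset":[4.5,8,0],"delta_rot":[0,0,16],"gripper":-1},
    {"offset":[5,10.5,0],"delta_rot":[0,0,20],"gripper":-1},
    {"offset":[5.5,12.5,0],"delta_rot":[0,0,24],"gripper":-1},
    {"offset":[6,15,0],"delta_rot":[0,0,28],"gripper":-1},
    {"offset":[6,17.5,0],"delta_rot":[0,0,32],"gripper":-1},
    {"offset":[6,19.5,0],"delta_rot":[0,0,36],"gripper":-1},
    {"offset":[6,22,0],"delta_rot":[0,0,40],"gripper":-1},
    {"offset":[5.5,24.5,0],"delta_rot":[0,0,44],"gripper":-1},
    {"offset":[5,26.5,0],"delta_rot":[0,0,48],"gripper":-1},
    {"offset":[4.5,29,0],"delta_rot":[0,0,52],"gripper":-1},
    {"offset":[4,31,0],"delta_rot":[0,0,56],"gripper":-1},
    {"offset":[3,33,0],"delta_rot":[0,0,59],"gripper":-1},
    {"offset":[3,33,0],"delta_rot":[0,0,59],"gripper":-1},
    {"offset":[3,33,0],"delta_rot":[0,0,59],"gripper":-1},
    {"offset":[3,33,0],"delta_rot":[0,0,59],"gripper":-1},
  ],
)

```text
time_s: 6.13
eef_pos: [0.5546, 0.1147, 0.1203]
orientation: [0.0, -0.566, 0.824, -0.0]
wrist_force: [0.2, 0.5, -0.2]
width: 0.0002
```

Back off the handle and lift, then verify.

Emit:
drive_tool(
  motion=[
    {"offset":[0,-6,0],"delta_rot":[0,0,0],"gripper":-1},
    {"offset":[2,-12,0],"delta_rot":[0,0,0],"gripper":-1},
    {"offset":[2,-12,-20],"delta_rot":[0,0,0],"gripper":-1},
    {"offset":[2,-12,-50],"delta_rot":[0,0,0],"gripper":-1},
    {"offset":[2,-12,-80],"delta_rot":[0,0,0],"gripper":-1},
    {"offset":[60,-12,-80],"delta_rot":[0,0,0],"gripper":-1},
    {"offset":[70,-12,-80],"delta_rot":[0,0,0],"gripper":-1},
    {"offset":[80,-12,-80],"delta_rot":[0,0,0],"gripper":-1},
    {"offset":[80,-12,-80],"delta_rot":[0,0,0],"gripper":-1},
    {"offset":[80,-12,-80],"delta_rot":[0,0,0],"gripper":-1},
    {"offset":[80,-12,-80],"delta_rot":[0,0,0],"gripper":-1},
    {"offset":[80,-12,-80],"delta_rot":[0,0,0],"gripper":-1},
  ],
)

```text
time_s: 7.13
eef_pos: [0.5371, 0.0366, 0.2]
orientation: [-0.0, -0.566, 0.825, 0.0]
wrist_force: [0.6, 0.7, -0.2]
width: -0.0001
```

```bash
python3 - <<'E'
from h import *
s=r.state();print(s['time_s'],s['eef_pos'],s['wrist_force'])
C=cal('wrist');im=r.grab_frame('wrist');t=r.grab_frame('top')[195:275,225:305]
print('line ends predicted for 10th click',[proj(C,[.547+d*np.cos(np.radians(-120)),.1475+d*np.sin(np.radians(-120)),.122]) for d in(.0066,.0388)])
t=cv2.resize(t,(400,400),interpolation=2)
cv2.imwrite('pics/v1.png',np.hstack([cv2.resize(im,None,fx=.625,fy=.625*1.6)[:400],t])[:,:,::-1])
print('button plan z.16',plan([.4967,.0034,.16],-110,s))
E
```

```text
7.1333 [0.53714308 0.03664119 0.19996662] [ 0.64835989  0.73540668 -0.22189511]
line ends predicted for 10th click [array([192.9806566 , 255.24120357]), array([233.88742072, 260.85148779])]
button plan z.16 (array([45.6, 25.8, 40. ]), array([ 0. ,  0. , -1.1]))
```

View pics/v1.png

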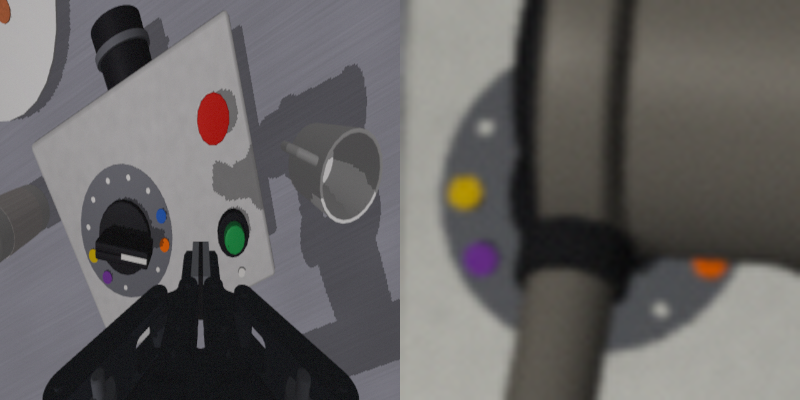

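The wrist view shows the white line from about (192,255) to (235,263) in original pixels. The 10th click predicts (193,255) to (234,261), so the selector is set. Now I hover over the button, settle and press.

Emit:
drive_tool(
  motion=[
    {"offset":[23,13,0],"delta_rot":[0,0,0],"gripper":-1},
    {"offset":[45.5,26,0],"delta_rot":[0,0,0],"gripper":-1},
    {"offset":[45.5,26,30],"delta_rot":[0,0,0],"gripper":-1},
    {"offset":[45.5,26,55],"delta_rot":[0,0,0],"gripper":-1},
    {"offset":[45.5,26,55],"delta_rot":[0,0,0],"gripper":-1},
    {"offset":[45.5,26,55],"delta_rot":[0,0,0],"gripper":-1},
    {"offset":[45.5,26,55],"delta_rot":[0,0,0],"gripper":-1},
    {"offset":[45.5,26,55],"delta_rot":[0,0,0],"gripper":-1},
  ],
)

```text
time_s: 7.9
eef_pos: [0.4972, 0.0028, 0.1467]
orientation: [0.001, -0.566, 0.825, -0.001]
wrist_force: [0.4, 0.1, -1.4]
width: 0.0003
```

```bash
python3 - <<'E'
from h import *
s=r.state();print(s['time_s'],s['eef_pos'],s['wrist_force'],plan([.4967,.0034,.1165],-110,s))
C=cal('wrist');im=r.grab_frame('wrist');print([(b,onz(C,b[0],.107)) for b in blobs(im,(45,100,40),(85,255,255),60)])
E
```

```text
7.9 [0.49719527 0.00283441 0.14670202] [ 0.3833031   0.13291084 -1.38217395] (array([-0.3,  0.7, 30.2]), array([-0.2,  0. , -1.1]))
[(([320.4, 231.6], 1062, [44, 36]), array([0.50221811, 0.00076898, 0.107     ]))]
```

Emit:
drive_tool(
  motion=[
    {"offset":[0,0,10],"delta_rot":[0,0,0],"gripper":-1},
    {"offset":[0,0,18],"delta_rot":[0,0,0],"gripper":-1},
    {"offset":[0,0,22],"delta_rot":[0,0,0],"gripper":-1},
    {"offset":[0,0,25],"delta_rot":[0,0,0],"gripper":-1},
    {"offset":[0,0,27],"delta_rot":[0,0,0],"gripper":-1},
    {"offset":[0,0,29],"delta_rot":[0,0,0],"gripper":-1},
    {"offset":[0,0,29],"delta_rot":[0,0,0],"gripper":-1},
    {"offset":[0,0,29],"delta_rot":[0,0,0],"gripper":-1},
    {"offset":[0,0,29],"delta_rot":[0,0,0],"gripper":-1},
  ],
)

```text
time_s: 8.7
eef_pos: [0.4961, 0.0027, 0.1178]
orientation: [0.0, -0.565, 0.825, -0.0]
wrist_force: [-4.1, 3.0, 14.6]
width: 0.0001
```

The wrist force is 14.6 N and the tip is at 0.101, so the button is bottomed out. Releasing and moving up clear.

Emit:
drive_tool(
  motion=[
    {"offset":[0,0,-10],"delta_rot":[0,0,0],"gripper":-1},
    {"offset":[0,0,-40],"delta_rot":[0,0,0],"gripper":-1},
    {"offset":[0,0,-80],"delta_rot":[0,0,0],"gripper":-1},
    {"offset":[40,0,-90],"delta_rot":[0,0,0],"gripper":-1},
    {"offset":[80,0,-90],"delta_rot":[0,0,0],"gripper":-1},
    {"offset":[110,0,-90],"delta_rot":[0,0,0],"gripper":-1},
    {"offset":[110,0,-90],"delta_rot":[0,0,0],"gripper":-1},
    {"offset":[110,0,-90],"delta_rot":[0,0,0],"gripper":-1},
    {"offset":[110,0,-90],"delta_rot":[0,0,0],"gripper":-1},
    {"offset":[110,0,-90],"delta_rot":[0,0,0],"gripper":-1},
    {"offset":[110,0,-90],"delta_rot":[0,0,0],"gripper":-1},
  ],
)

```text
time_s: 9.62
eef_pos: [0.4567, -0.0991, 0.2061]
orientation: [-0.0, -0.566, 0.824, 0.0]
wrist_force: [-0.5, -0.1, 0.1]
width: 0.0001
```

```bash
python3 - <<'E'
from h import *
s=r.state();print(s['time_s'],s['eef_pos'],s['wrist_force'])
a=r.grab_frame('scene')[130:330,270:470];b=r.grab_frame('top')[170:300,155:440]
print('green now',blobs(r.grab_frame('scene'),(45,100,60),(85,255,255))[2:3],'before (340.2,164.7)')
S=cal('scene')
print([(proj(S,[.547+d*np.cos(np.radians(-120)),.1475+d*np.sin(np.radians(-120)),.122])-[270,130])*2 for d in(.0066,.0388)])
cv2.imwrite('pics/end.png',np.hstack([cv2.resize(a,(400,400),interpolation=2),cv2.copyMakeBorder(cv2.resize(b,(400,182),interpolation=2),0,218,0,0,0)])[:,:,::-1])
E
```

```text
9.6167 [ 0.45666207 -0.09905548  0.20614432] [-0.49353101 -0.14975461  0.07268671]
green now [([177.6, 28.7], 90, [10, 14])] before (340.2,164.7)
[array([212.3095099 , 150.91704358]), array([200.66953199, 127.27144343])]
```

View pics/end.png

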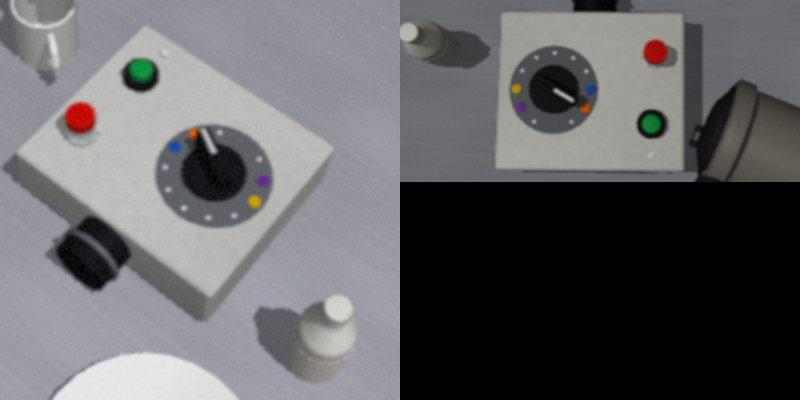

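The pointer line at (203,130)–(215,152) points at the orange dot, as predicted. The button is up at (340,165), as before, and the mug, bottle and pot look unmoved.

```bash
python3 -c "
from bench import r; print(r.job_done())"
```

```text
the job is handed in; nothing more can be done
None
```

The dust extractor is set and started, and I handed the job in at about 9.7 s of the 64 s allowed. No verdict was reported back.

- **Selector:** I pushed the side of the handle four clicks clockwise with shut fingers, from the 6th to the 10th position. I then backed off and lifted. The wrist picture had the white line within about 2 px of where the 10th click should be. The final scene and top views also show it at the orange dot.
- **Button:** I pressed it down to its stop, with 14.6 N at the wrist and the fingertip 6 mm below the button's raised height. After release it looked to be back at its starting place in the scene view. I judged that by eye, because my colour check printed another object instead of the button.
- **Mug, bottle and pot:** they look unmoved in the last pictures, though I did not measure this. The wrist force read about 0.5 N with the arm clear of everything.
- **Disagreements along the way:** an early 4–5 mm mismatch in the wrist camera came from the arm still settling, and it dropped to about 1 mm once it had. During the push the arm hid the handle, so I only confirmed the clicks after lifting away.

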